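# Clip a glass mosaic sample onto the viewing stage

### The arm

A 7-joint arm with a two-finger parallel gripper is mounted at the origin on the work surface. World frame = base frame: x ahead of the robot, y to its left, z up, the work surface at z = 0. Lengths are in m, angles in rad, forces in N, time in s.
With the tool pointing down it reaches from about 0.4 to 0.875 m from the base axis. Payload 6.5 kg.
Tool frame: the origin (TCP) lies on the front face of the gripper's body, between the roots of the fingers; the fingertips stand 73 mm ahead of it and the grasp point (between the pads) lies 54 mm ahead of it; z points along the fingers, y is the direction in which the jaws open and shut (so a half turn about z gives the same grasp; the last joint's range is limited). The gripper opens to 85 mm and grips with 20 to 120 N. Pads are 22 mm wide; open, the fingers measure 114 mm over their backs; the gripper's body (76 mm by 85 mm) begins 54 mm behind the grasp point. The pads swing forward as they close: fully open they stand 13 mm farther back than shut.
Start: joints at [-1.403, 0.536, -0.004, 1.538, 0.003, 1.067, -0.071], TCP at [0.151, 0.632, 0.304] pointing down, gripper open.
Joint ranges: [-2.7, 2.7], [-0.37, 2.16], [-1.27, 1.26], [0.24, 2.4], [-1.31, 4.45], [0.19, 1.91], [-2.76, 2.76]. Speed limits (rad/s): [2.39, 2.39, 3.14, 3.14, 3.14, 3.14, 3.14].

### API

Orientations are given as a unit quaternion [x, y, z, w].
In Python, from cell import r, optics gives the robot as it stands. The module is installed in compiled form; this text tells all that it offers.
- The arm moves only by the tool arm_command, never from a script. Its argument "steps" is a list that holds one entry, the list of rows, each a list of 4 numbers: the shift along the tool's x, y, z in mm, then the turn about the tool's z in rad. A call has 1 to 5 rows; each row shifts and turns the pose as measured when the row begins, along the tool's axes as they then stand; what a row does not reach is not made up. A row lasts 1/8 s, in which the tool goes at most 62.5 mm and 10.7 degrees, less where a joint would pass 70% of its speed; a pose out of reach is approached as far as the arm can. A call is refused whole if a number of a shift passes 62.5 or a number of a turn 0.188, either way. A call with a gripper value outside its range is refused whole. "fingers" is the closure, from 0 (fully open) to 1 (shut), set as the call begins (left out, the last holds). The fingers move at their own pace and stop on an object; "force" is the grip in N (left out, the last holds). Time passes only in rows, so rows that do not move let the fingers close. It gives the time, the measured TCP pose, the force and the opening at its end, in the units of the state.
- r.state(): the state, without advancing time (a new reading comes with each control period).
- optics.get_image(name): name is "scene" or "top"; returns (picture, depth): 480x640x3 uint8, red, green, blue; 480x640 float32, m along the optical axis (not along the pixel's ray), 0 where there is no reading.
- optics.get_calibration(name): a dict with "intrinsics" (3x3 intrinsics, pixels), "world_to_cam" (4x4, takes a point from world to camera coordinates). Camera axes: x right, y down, z forward; pixel columns grow to the right and rows downward; lengths in m; the calibration is good to about 2 mm. A picture is of the moment at which its call begins. get_calibration takes no time and is no camera call.
- r.close_job(): hands the job in, once; it reports no verdict.
The state is a dict: "clock": time; "q": joint angles; "qd": joint speeds; "effort": joint torques, N m; "tool_pos": TCP position; "eef_rot": TCP orientation; "force": force on the tool from outside, world axes, zero at the start; "moment": the same for the moment, N m; "width": finger opening in m.
Only numpy, scipy, OpenCV 4.12 (cv2) and the standard library are available. Lean on these libraries where they do the work, as an engineer would, in place of code of your own. Each camera call takes 0.05 s, during which the arm holds its last target.

### The job

Take the long rectangular glass sample (not the square or the round one) from its wooden rest and slide it, bare ridged end first, along the white platform of the viewing stage and under the two sprung dark steel clips, until both clips have ridden over the ridge and snapped down onto the flat glass behind it. Leave it lying flat and straight on the platform, held by the clips, and let go.

Things in the scene. Friction and masses are not known exactly. Their poses are not given: they have to be found in the camera images.
- slip_center (a point): Centre (also half-way up) of the pale green glass sample, 130 x 60 x 8 mm, 0.17 kg. x: along its length to the bare nose, away from the robot. Whitish ridge 3 mm high, 17 mm long at x = 50 mm; chips 5 mm high from x = -65 to -15 mm. It lies flat on a wooden rest 75 x 34 x 30 mm high, overhanging 13 mm each side: grip across its width 30 mm behind the centre. Beside it, 68 mm square and round pieces.
- stage_mouth (a point): On the fixed stage's platform top, midway between the clips, under their lowest points. x: sliding direction, away from the robot; z up. Platform 40 mm wide, 30 mm above the table, from x = -130 to +55 mm, where a 12 mm high stop stands; no side guides. Slid home, the nose is at x = 27 to 55 mm (sample's centre at -38 to -10 mm). A foot 150 mm wide, 12 mm high lies at x = 15 to 90 mm.
- clip_left (a joint): Dark steel clip, 9 mm wide, at y = +13 mm of the stage, hinged beyond the stop, arm up to 26 mm over the platform. Closed (0 rad) its tip is 3 mm over the platform; its lead-in lip rises to 16 mm at x = -26 mm, so glass lying on, or held up to 5 mm over, the platform goes under. Angle grows as it lifts: 0.07 rad on flat glass, 0.115 on the ridge, 0.14 on the chips. Presses 1 to 3 N.
- clip_right (a joint): The same clip at y = -13 mm of the stage, with the same angles. Sliding the sample in under both clips takes about 5 to 20 N.
There are look-alikes about, which are no part of the job. What is shaped like the part that bears slip_center but blue or orange is not meant.

How it is judged:
By the outcome, as a careful person would: the job done as asked, in the order asked, and still so for the second after the job is handed in, with the robot touching nothing.
It also fails if it takes over 38 s, if anything falls off the work surface, if the arm or the gripper's body presses on something with over 40 N, if the wrist force passes 120 N, or if a joint passes its speed limit or range.

## Working session

There is one attempt and no reset: what is moved stays moved. The work goes in short steps, Python scripts to look and compute and a tool call to move; the robot and the scene stay as the last step left them, time stands still between calls to the robot, and variables do not carry over. Pictures are saved under pics/ and viewed, and the job is handed in when it is done.

Besides the shell and the picture viewer there is one more tool, called after "Emit:" by a JSON object that holds its "api" and its "payload", one argument or row to a line. arm_command: Moves the arm, as the interface text tells. Its arguments: {"type":"object","properties":{"steps":{"type":"array"},"fingers":{"type":"number"},"force":{"type":"number"}},"required":["steps"]}

```bash
mkdir -p pics
python3 - <<'E'
from cell import r, optics
import cv2, numpy as np
s=r.state(); print(s)
for n in("scene","top"):
    im,d=optics.get_image(n); np.savez(f"pics/{n}0.npz",im=im,d=d)
    cv2.imwrite(f"pics/{n}0.png",im[:,:,::-1]); c=optics.get_calibration(n); print(n,c)
E
```

```text
{'clock': 0.0, 'q': array([-1.40320794,  0.53723197, -0.00445314,  1.53889612,  0.00262609,
        1.06729903, -0.07119073]), 'qd': array([-0.0003224 ,  0.00024889,  0.00066592, -0.00122295, -0.00034395,
        0.00175154, -0.00044474]), 'effort': array([ 7.29284034e-05, -5.83413541e+01,  1.04911957e+00, -2.59101570e+01,
        1.24656738e-02,  9.56595090e-03,  2.25325635e-05]), 'tool_pos': array([0.15046878, 0.63180856, 0.30296124]), 'eef_rot': array([ 1.16575300e-01,  9.93181435e-01, -9.13817996e-04, -3.22663026e-05]), 'force': array([ 0.15332042, -0.61352825, -0.01591254]), 'moment': array([-0.03537577,  0.01517384, -0.05115629]), 'width': 0.08570391975478217}
scene {'intrinsics': array([[448.66734716,   0.        , 320.54646093],
       [  0.        , 448.66734716, 237.5623081 ],
       [  0.        ,   0.        ,   1.        ]]), 'world_to_cam': array([[-0.84550691,  0.53390298, -0.00810391,  0.47269289],
       [ 0.4365995 ,  0.68251713, -0.58613245, -0.16295901],
       [-0.30740681, -0.4991172 , -0.81017472,  0.95406424],
       [ 0.        ,  0.        ,  0.        ,  1.        ]])}
top {'intrinsics': array([[603.65045292,   0.        , 324.58191599],
       [  0.        , 603.65045292, 234.04021954],
       [  0.        ,   0.        ,   1.        ]]), 'world_to_cam': array([[ 0.00768293, -0.99984341,  0.01594131, -0.04870844],
       [-0.99949165, -0.00817156, -0.03081657,  0.52231134],
       [ 0.03094201, -0.01569644, -0.99939793,  1.3189628 ],
       [ 0.        ,  0.        ,  0.        ,  1.        ]])}
```

View pics/scene0.png

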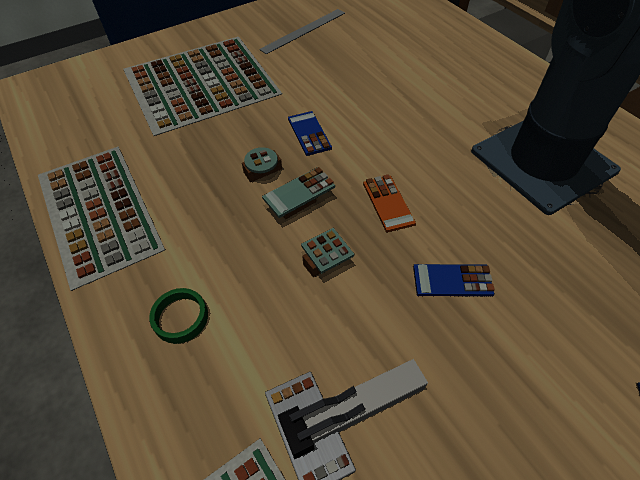

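View pics/top0.png

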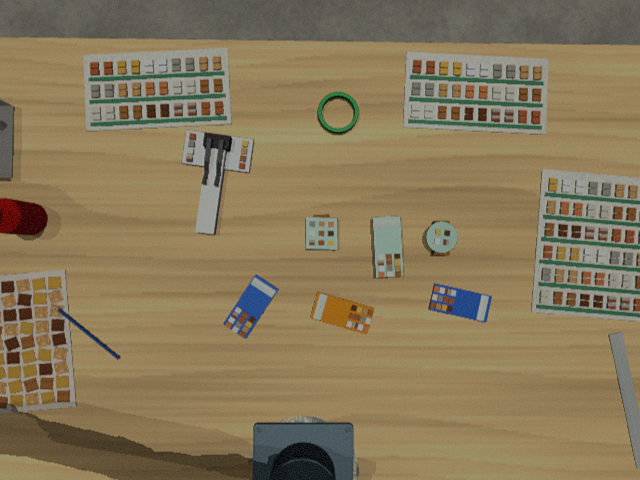

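Candidates in the top view: the pale green long glass at (387,247), blue slides at (251,306) and (460,302), the orange slide at (343,312), the square at (321,233) and the round piece at (441,238). I choose the green one at (387,247). Next I'll check it in a close crop and measure.

```bash
cat > h.py <<'E'
import numpy as np, cv2
from cell import optics
def ray(n,uv,z):
    c=optics.get_calibration(n);K=c["intrinsics"];T=c["world_to_cam"];R=T[:3,:3];o=-R.T@T[:3,3]
    d=R.T@np.linalg.inv(K)@np.array([uv[0],uv[1],1.]); return o+d*(z-o[2])/d[2]
def proj(n,p):
    c=optics.get_calibration(n);K=c["intrinsics"];T=c["world_to_cam"];q=K@(T[:3,:3]@np.array(p)+T[:3,3]);return q[:2]/q[2]
E
python3 - <<'E'
from h import *
im=np.load("pics/top0.npz")["im"]; b=im[:,:,::-1]
hsv=cv2.cvtColor(im,cv2.COLOR_RGB2HSV)
for p in [(247,387),(222,387),(236,380),(220,208),(200,210)]: print(p,im[p],hsv[p])
a=cv2.resize(b[200:290,350:430],None,fx=5,fy=5,interpolation=cv2.INTER_NEAREST)
c=cv2.resize(b[125:245,170:260],None,fx=4,fy=4,interpolation=cv2.INTER_NEAREST)
sc=np.load("pics/scene0.npz")["im"][:,:,::-1]
H=480
a=cv2.copyMakeBorder(a,0,H-a.shape[0],0,0,0)
cv2.imwrite("pics/crop1.png",np.hstack([a,c]))
cv2.imwrite("pics/crop2.png",cv2.resize(sc[350:480,240:440],None,fx=4,fy=4,interpolation=cv2.INTER_CUBIC))
E
```

```text
(247, 387) [130 154 140] [ 73  40 154]
(222, 387) [146 154 142] [ 50  20 154]
(236, 380) [136 155 142] [ 69  31 155]
(220, 208) [155 156 150] [ 35  10 156]
(200, 210) [151 152 148] [ 38   7 152]
```

View pics/crop1.png

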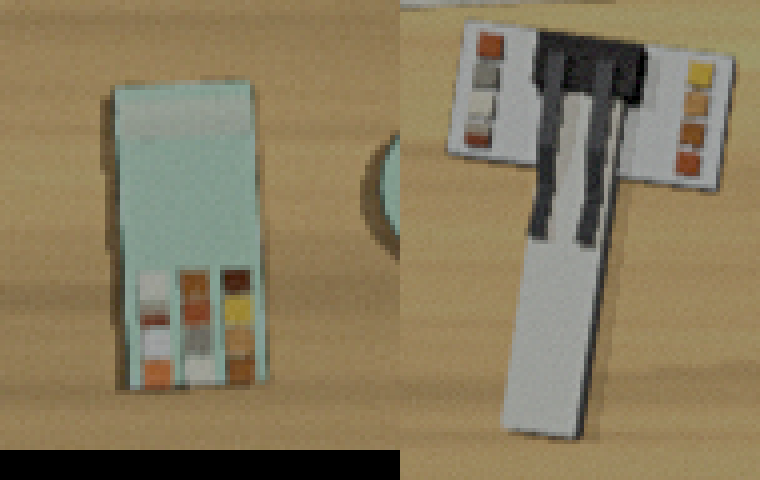

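View pics/crop2.png

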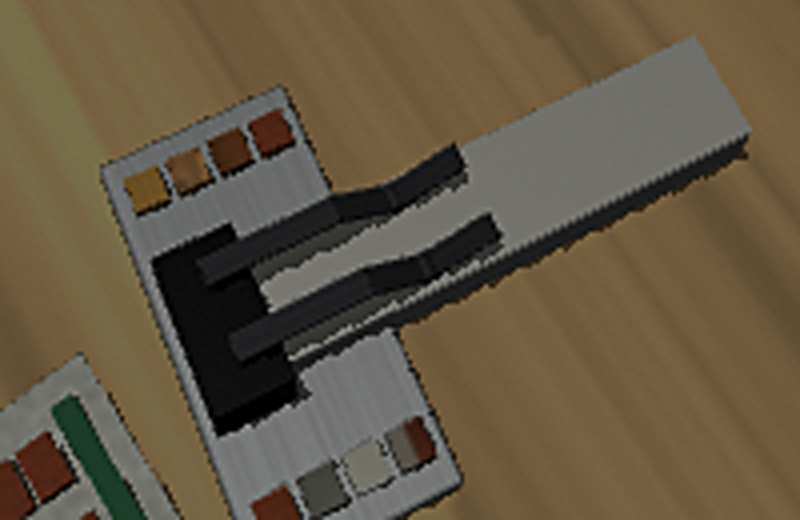

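Run:
```python
from h import *
im=np.load("pics/top0.npz")["im"].astype(int)
print("cam",[ray("top",(324,234),0)])
m=((im[:,:,0]-im[:,:,2])<22)&(im[:,:,1]>110)
def reg(x0,x1,y0,y1,m):
    k=np.zeros_like(m,np.uint8);k[y0:y1,x0:x1]=m[y0:y1,x0:x1];return k
k=reg(362,412,208,285,m)
cs,_=cv2.findContours(k,cv2.RETR_EXTERNAL,cv2.CHAIN_APPROX_NONE)
hull=cv2.convexHull(max(cs,key=cv2.contourArea))
P=np.array([ray("top",p[0],.038)[:2]*1000 for p in hull],np.float32)
rc=cv2.minAreaRect(P);print("sample rect",rc);print(cv2.boxPoints(rc))
# edges: row-wise left/right extents
rows=range(222,272)
def fit(k,rows,z,trim=0):
    L=[];R=[]
    for y in rows:
        xs=np.flatnonzero(k[y]); 
        if len(xs)<5: continue
        L.append(ray("top",(xs[0]-.5,y),z)[:2]);R.append(ray("top",(xs[-1]+.5,y),z)[:2])
    L=np.array(L)*1000;R=np.array(R)*1000
    fl=np.polyfit(L[:,0],L[:,1],1);fr=np.polyfit(R[:,0],R[:,1],1)
    print("y=a x+b L",fl,"R",fr,"res",np.std(L[:,1]-np.polyval(fl,L[:,0])),np.std(R[:,1]-np.polyval(fr,R[:,0])));return fl,fr
fl,fr=fit(k,rows,.038)
x=rc[0][0]; print("mid y at cx",(np.polyval(fl,x)+np.polyval(fr,x))/2,"w",np.polyval(fl,x)-np.polyval(fr,x))
k2=reg(190,232,186,240,m&(im[:,:,0]>125))
fl,fr=fit(k2,range(188,230),.03)
ys=np.flatnonzero(k2[:,203:212].sum(1)); 
for u in (200,204,208,212):
    v=np.flatnonzero(k2[:,u])[-1]+.5; print(u,v,ray("top",(u,v),.03)*1000)
```

```text
cam [array([ 0.52302094, -0.04340917,  0.        ])]
sample rect ((496.64337158203125, -180.19775390625), (129.5597686767578, 59.47560501098633), 3.4810705184936523)
[[ 430.17737 -154.44817]
 [ 433.78864 -213.81404]
 [ 563.1094  -205.94734]
 [ 559.4981  -146.58147]]
y=a x+b L [ 6.36248843e-02 -1.81922507e+02] R [ 5.52182570e-02 -2.37371411e+02] res 0.6347233937377241 0.5745591509846258
mid y at cx -180.13562974217638 w 59.62400034737331
y=a x+b L [-1.27299792e-01  3.02730621e+02] R [-1.30809708e-01  2.64762197e+02] res 0.624469074294997 0.6125778176202863
200 232.5 [523.1397583 224.458771   30.       ]
204 232.5 [523.21040786 215.86020947  30.        ]
208 232.5 [523.28107231 207.25983572  30.        ]
212 233.5 [521.19386147 198.62869782  30.        ]
```

```bash
cat >> h.py <<'E'
from cell import r
from scipy.spatial.transform import Rotation as Rn
def need(p,yaw):
    """p TCP target mm world, yaw heading of -toolx"""
    s=r.state();R=Rn.from_quat(s["eef_rot"]).as_matrix();d=np.array(p)-s["tool_pos"]*1000
    h=np.arctan2(-R[1,0],-R[0,0]);t=-(yaw-h)
    print("t",round(s["clock"],2),"pos",np.round(s["tool_pos"]*1000,1),"head",round(h,4),"tilt",np.round(R[:2,2],4),"q",np.round(s["q"],2),"F",np.round(s["force"],1),"w",round(s["width"]*1000,1))
    print("shift tool",np.round(R.T@d,1),"turn",round(t,3))
E
python3 - <<'E'
from h import *
for uv in [(414.2,359.5),(427.2,382.5)]: print(ray("scene",uv,.03)*1000)
ax=lambda x,y,z:(651.2+x*np.cos(.129)+y*np.sin(.129),199.7-x*np.sin(.129)+y*np.cos(.129),z)
for y in (13,-13):
    p=np.array(ax(-26,y,46))/1000; print("tip top",proj("top",p),"scene",proj("scene",p))
d=np.load("pics/top0.npz")["d"]
c=optics.get_calibration("top");K=c["intrinsics"];T=c["world_to_cam"]
v,u=np.mgrid[:480,:640];pc=np.stack([(u-K[0,2])/K[0,0]*d,(v-K[1,2])/K[1,1]*d,d],-1)@T[:3,:3]+(-T[:3,:3].T@T[:3,3])
for a in[(20,215),(5,140),(338,112),(321,233),(387,240),(208,215)]: print(a,np.round(pc[a[1],a[0]]*1000))
z=pc[:,:,2].copy();z[d==0]=0;z[400:]=0;print("max z",z.max(),np.unravel_index(z.argmax(),z.shape))
need((450,250,300),-.2)
need((467,-182,300),.06)
E
```

```text
[519.16620199 199.45644185  30.        ]
[525.19574634 236.37042625  30.        ]
tip top [203.26210787 183.631426  ] scene [362.33863161 405.92405937]
tip top [215.34853472 185.30703898] scene [353.6288849 388.6413187]
(20, 215) [552. 564. 125.]
(5, 140) [719. 647.  29.]
(338, 112) [794. -72.   4.]
(321, 233) [524. -36.  44.]
(387, 240) [ 510. -179.   37.]
(208, 215) [561. 208.  28.]
max z 0.16278758573004404 (np.int64(213), np.int64(0))
t 0.1 pos [150.4 631.9 303.1] head -0.2337 tilt [-0.0003 -0.0016] q [-1.4   0.54 -0.    1.54  0.    1.07 -0.07] F [ 0.2 -0.2 -0.1] w 85.3
shift tool [-379.8 -302.1    3.6] turn -0.034
t 0.1 pos [150.4 631.9 303.1] head -0.2337 tilt [-0.0003 -0.0016] q [-1.4   0.54 -0.    1.54  0.    1.07 -0.07] F [ 0.2 -0.2 -0.1] w 85.3
shift tool [-496.4 -718.4    4.3] turn -0.294
```

Emit:
{"api": "arm_command", "payload": {
  "steps": [
    [[-48,-38,0,0],[-48,-38,0,0],[-48,-38,0,0],[-48,-38,0,0],[-48,-38,0,0]]
  ],
  "fingers": 0
}}

```text
clock: 0.72
tool_pos: [0.3401, 0.3893, 0.3008]
eef_rot: [0.112, 0.994, -0.001, -0.001]
force: [1.4, 0.4, -0.2]
width: 0.0852
```

```bash
python3 -c "
from h import *
need((467,-182,300),.06)"
```

```text
t 0.72 pos [340.1 389.3 300.8] head -0.2239 tilt [-0.003  -0.0018] q [-0.99  0.31  0.06  1.89 -0.03  0.94  0.43] F [ 1.4  0.4 -0.2] w 85.2
shift tool [-250.6 -528.9    1.4] turn -0.284
```

Emit:
{"api": "arm_command", "payload": {
  "steps": [
    [[-25,-52,0,-0.04],[-25,-52,0,-0.04],[-25,-52,0,-0.04],[-25,-52,0,-0.04],[-25,-52,0,-0.04]]
  ]
}}

```text
clock: 1.35
tool_pos: [0.4292, 0.1046, 0.3007]
eef_rot: [0.01, 1.0, -0.001, -0.001]
force: [0.4, 0.3, 0.4]
width: 0.0857
```

```bash
python3 -c "
from h import *
need((467,-182,250),.06)"
```

```text
t 1.35 pos [429.2 104.6 300.7] head -0.0194 tilt [-0.002  -0.0017] q [-0.53  0.18  0.21  2.08 -0.05  0.89  1.26] F [0.4 0.3 0.4] w 85.7
shift tool [ -43.5 -285.7   51.1] turn -0.079
```

Emit:
{"api": "arm_command", "payload": {
  "steps": [
    [[-7,-57,10,-0.016],[-7,-57,10,-0.016],[-7,-57,10,-0.016],[-7,-57,10,-0.016],[-7,-57,10,-0.016]]
  ]
}}

```text
clock: 1.98
tool_pos: [0.4694, -0.1887, 0.2504]
eef_rot: [-0.033, 0.999, -0.0, 0.001]
force: [0.6, -0.1, 0.6]
width: 0.0854
```

```bash
python3 -c "
from h import *
need((467,-182,180),.06)"
```

```text
t 1.98 pos [ 469.4 -188.7  250.4] head 0.0651 tilt [ 0.0017 -0.0006] q [ 0.    0.38  0.36  1.98 -0.18  0.81  2.1 ] F [ 0.6 -0.1  0.6] w 85.4
shift tool [ 2.   6.9 70.4] turn 0.005
```

Emit:
{"api": "arm_command", "payload": {
  "steps": [
    [[1,3,35,0],[1,3,35,0],[0,0,30,0],[0,0,0,0]]
  ]
}}

```text
clock: 2.48
tool_pos: [0.4663, -0.1893, 0.1469]
eef_rot: [-0.028, 1.0, -0.002, 0.0]
force: [-0.3, -0.1, 0.9]
width: 0.0855
```

Run:
```python
from h import *
need((467,-182,84),.06)
im,d=optics.get_image("top"); i2,_=optics.get_image("scene")
cv2.imwrite("pics/a.png",np.hstack([cv2.resize(im[180:300,330:450,::-1],(400,400)),cv2.resize(i2[120:240,240:360,::-1],(400,400))]))
```

```text
t 2.48 pos [ 466.3 -189.3  146.9] head 0.0555 tilt [ 0.0011 -0.0035] q [ 0.07  0.55  0.29  2.04 -0.27  0.58  2.17] F [-0.3 -0.1  0.9] w 85.5
shift tool [-1.1  7.5 62.9] turn -0.005
```

View pics/a.png

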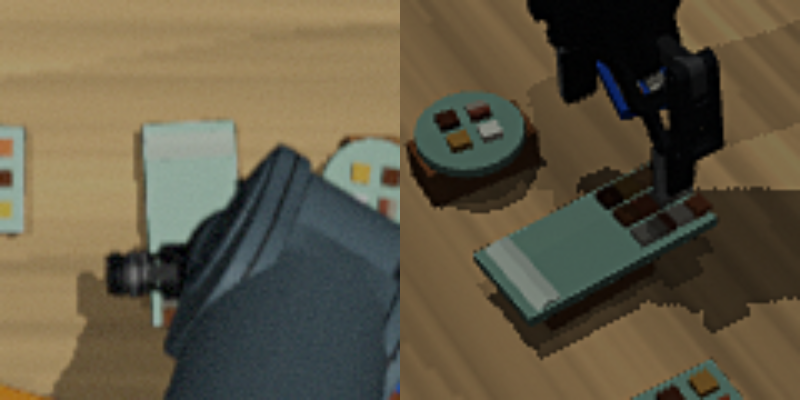

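The left half (top view) shows the arm over the chip end of the green sample. The right half (scene) shows the fingers above the sample at about (680,170), 7 mm too far to the right. I'll correct that sideways offset first and then go down.

Emit:
{"api": "arm_command", "payload": {
  "steps": [
    [[-1,7,0,0],[0,2,10,0]]
  ]
}}

```text
clock: 2.82
tool_pos: [0.4705, -0.1807, 0.1415]
eef_rot: [-0.028, 1.0, -0.003, 0.005]
force: [-0.5, 0.0, -0.6]
width: 0.0852
```

```bash
python3 -c "
from h import *
need((467,-182,84),.06)"
```

```text
t 2.83 pos [ 470.5 -180.7  141.5] head 0.0557 tilt [ 0.011  -0.0059] q [ 0.05  0.56  0.28  2.05 -0.28  0.56  2.15] F [-0.5  0.  -0.6] w 85.2
shift tool [ 4.2 -0.7 57.4] turn -0.004
```

Emit:
{"api": "arm_command", "payload": {
  "steps": [
    [[2,-1,20,0],[1,0,20,0],[0,0,15,0],[0,0,0,0]]
  ]
}}

```text
clock: 3.32
tool_pos: [0.4695, -0.1809, 0.0853]
eef_rot: [-0.029, 1.0, -0.003, 0.007]
force: [-0.1, 0.6, -0.9]
width: 0.0853
```

```bash
python3 -c "
from h import *
need((467,-182,84),.06)"
```

```text
t 3.33 pos [ 469.5 -180.9   85.3] head 0.0581 tilt [ 0.0141 -0.006 ] q [ 0.1   0.66  0.22  2.06 -0.32  0.44  2.2 ] F [-0.1  0.6 -0.9] w 85.3
shift tool [ 2.6 -0.9  1.2] turn -0.002
```

Emit:
{"api": "arm_command", "payload": {
  "steps": [
    [[0,0,0,0],[0,0,0,0],[0,0,0,0],[0,0,0,0],[0,0,0,0]]
  ],
  "fingers": 1,
  "force": 60
}}

```text
clock: 3.95
tool_pos: [0.4702, -0.181, 0.087]
eef_rot: [-0.029, 1.0, -0.003, 0.008]
force: [-1.1, -0.7, -1.8]
width: 0.0589
```

Run:
```python
from h import *
need((467,-182,170),.06)
i2,_=optics.get_image("scene")
cv2.imwrite("pics/b.png",cv2.resize(i2[120:240,240:360,::-1],(600,600)))
```

```text
t 3.95 pos [ 470.2 -181.    87. ] head 0.0583 tilt [ 0.016  -0.0063] q [ 0.1   0.66  0.22  2.06 -0.32  0.44  2.2 ] F [-1.1 -0.7 -1.8] w 58.9
shift tool [  2.   -1.4 -83. ] turn -0.002
```

View pics/b.png

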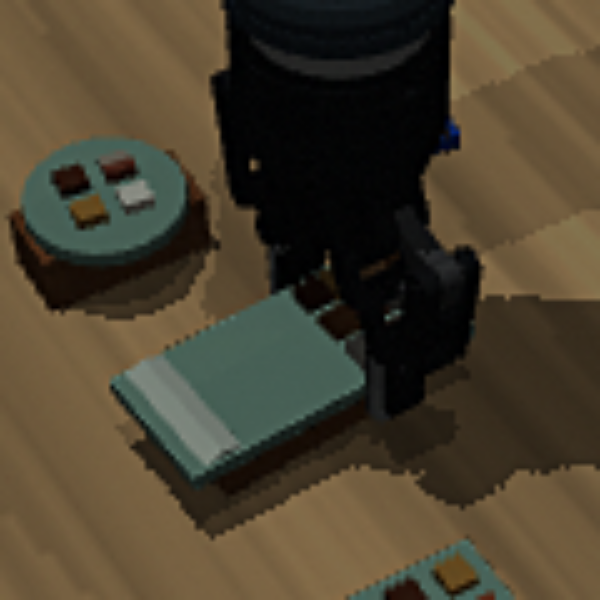

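The fingers hold the sample at both edges beside the chips, and the opening is 58.9 mm. Next I lift it.

Emit:
{"api": "arm_command", "payload": {
  "steps": [
    [[0,0,-15,0],[0,0,-30,0],[0,0,-40,0],[0,0,0,0]]
  ]
}}

```text
clock: 4.5
tool_pos: [0.4688, -0.1807, 0.1767]
eef_rot: [-0.029, 1.0, -0.003, 0.008]
force: [-0.7, 0.1, -2.6]
width: 0.0589
```

Run:
```python
from h import *
c,s=np.cos(.129),np.sin(.129)
# target: sample centre at stage x=-108; TCP 27 mm behind
for X in (-108,):
    t=X-27; need((651.2+t*c,199.7-t*s,170),-.129)
i2,_=optics.get_image("scene")
cv2.imwrite("pics/c.png",cv2.resize(i2[80:240,220:380,::-1],(600,600)))
```

```text
t 4.5 pos [ 468.8 -180.7  176.7] head 0.0576 tilt [ 0.0164 -0.0062] q [ 0.02  0.49  0.32  2.04 -0.25  0.63  2.14] F [-0.7  0.1 -2.6] w 58.9
shift tool [-71.2 394.4   5. ] turn 0.187
```

View pics/c.png

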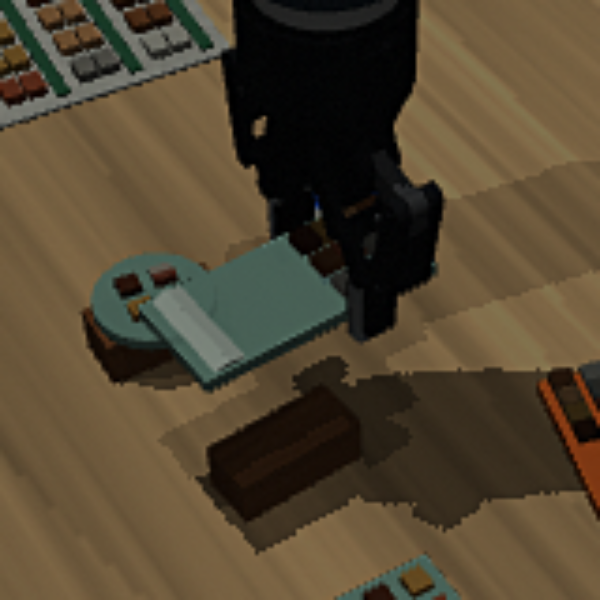

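The sample is off its rest and held level. I move it towards the stage.

Emit:
{"api": "arm_command", "payload": {
  "steps": [
    [[-4,22,0,0.015],[-8,42,0,0.02],[-8,45,0,0.025],[-9,45,0,0.025],[-9,45,0,0.025]]
  ]
}}

```text
clock: 5.18
tool_pos: [0.5009, 0.0205, 0.171]
eef_rot: [0.032, 0.999, -0.004, 0.003]
force: [1.0, 0.7, -2.6]
width: 0.0587
```

Run:
```python
from h import *
c,s=np.cos(.129),np.sin(.129)
t=-135; need((651.2+t*c,199.7-t*s,150),-.129)
```

```text
t 5.17 pos [500.9  20.5 171. ] head -0.0649 tilt [ 0.0067 -0.0076] q [-0.41  0.51  0.35  2.04 -0.27  0.63  1.62] F [ 1.   0.7 -2.6] w 58.7
shift tool [ -3.4 197.4  19.6] turn 0.064
```

Emit:
{"api": "arm_command", "payload": {
  "steps": [
    [[-1,45,0,0.015],[-1,45,3,0.015],[0,45,3,0.015],[0,35,3,0.01],[0,0,0,0]]
  ]
}}

```text
clock: 5.8
tool_pos: [0.5141, 0.1996, 0.1553]
eef_rot: [0.057, 0.998, -0.004, -0.0]
force: [0.7, -0.4, -1.5]
width: 0.0586
```

Run:
```python
from h import *
c,s=np.cos(.129),np.sin(.129)
t=-135; need((651.2+t*c,199.7-t*s,110),-.129)
```

```text
t 5.8 pos [514.1 199.6 155.3] head -0.1147 tilt [-0.0013 -0.0089] q [-0.72  0.61  0.35  1.92 -0.31  0.68  1.27] F [ 0.7 -0.4 -1.5] w 58.6
shift tool [-1.2 18.1 45.1] turn 0.014
```

Emit:
{"api": "arm_command", "payload": {
  "steps": [
    [[-1,14,10,0.014],[0,6,10,0],[0,0,10,0],[0,0,0,0]]
  ]
}}

```text
clock: 6.3
tool_pos: [0.5164, 0.2168, 0.121]
eef_rot: [0.066, 0.998, -0.006, -0.002]
force: [1.4, -0.7, -2.8]
width: 0.0585
```

Run:
```python
from h import *
c,s=np.cos(.129),np.sin(.129)
t=-135; need((651.2+t*c,199.7-t*s,88),-.129)
im,d=optics.get_image("top"); i2,_=optics.get_image("scene")
cv2.imwrite("pics/d.png",np.hstack([cv2.resize(im[120:270,140:290,::-1],(400,400)),cv2.resize(i2[310:460,260:410,::-1],(400,400))]))
```

```text
t 6.3 pos [516.4 216.8 121. ] head -0.133 tilt [-0.0051 -0.0122] q [-0.73  0.68  0.33  1.9  -0.34  0.63  1.25] F [ 1.4 -0.7 -2.8] w 58.5
shift tool [-1.   0.8 33. ] turn -0.004
```

View pics/d.png

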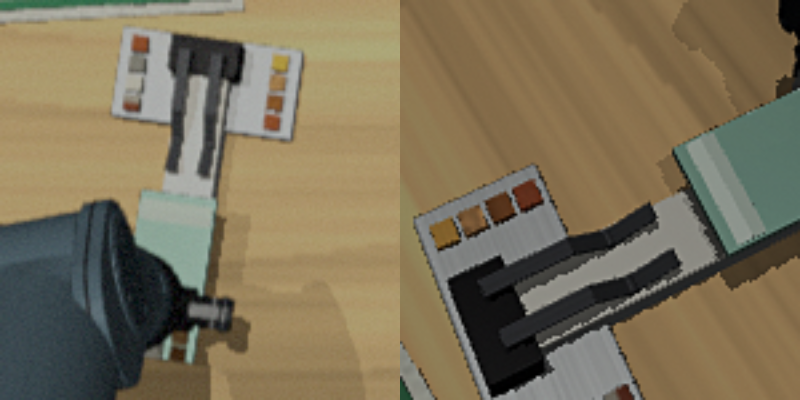

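The top view (left) shows the nose edge at crop (140-215,193), in line with the platform and short of the clip tips at (173,172) and (205,175). The scene view agrees. I'll check the lateral offset in numbers.

Run:
```python
from h import *
im,_=optics.get_image("top"); a=im.astype(int)
m=((a[:,:,1]-a[:,:,0])>6)&(a[:,:,1]>100)
k=np.zeros(m.shape,np.uint8);k[185:270,185:228]=m[185:270,185:228]
M=[]
z=.068
for y in range(197,218):
    xs=np.flatnonzero(k[y]); 
    if len(xs)<15: continue
    L=ray("top",(xs[0]-.5,y),z)[:2]*1000;R=ray("top",(xs[-1]+.5,y),z)[:2]*1000
    M.append([*L,*R])
M=np.array(M);print(np.round(M[[0,5,10,-1]],1))
c,s=np.cos(.129),np.sin(.129)
mid=(M[:,:2]+M[:,2:])/2-[651.2,199.7]
t=mid@[c,-s];l=mid@[s,c]
print(np.round(np.c_[t,l],1)); print("slopes L,R",np.polyfit(M[:,0],M[:,1],1)[0],np.polyfit(M[:,2],M[:,3],1)[0])
```

```text
[[596.3 236.  596.8 175.4]
 [585.7 238.  586.3 177.4]
 [575.2 239.9 575.8 179.3]
 [554.4 216.6 554.7 181.1]]
[[-55.   -1.1]
 [-57.2  -0.3]
 [-59.3  -0.6]
 [-61.5   0.1]
 [-63.6  -0.2]
 [-65.7  -0.5]
 [-67.8  -0.8]
 [-69.8  -1.1]
 [-71.9  -1.4]
 [-74.3   0.4]
 [-76.4   0.1]
 [-78.4  -0.2]
 [-80.5  -0.5]
 [-82.5  -1.8]
 [-84.5  -2.1]
 [-86.5  -3.5]
 [-88.4  -4.8]
 [-90.2  -7.2]
 [-92.   -9.5]
 [-93.8 -11.9]
 [-95.7 -13.2]]
slopes L,R 0.35760994465760026 -0.12125689803621229
```

Lateral offset is under 1 mm. Next I lower it to just on the platform.

Emit:
{"api": "arm_command", "payload": {
  "steps": [
    [[0,0,12,-0.002],[0,0,12,0],[0,0,6,0],[0,0,0,0]]
  ]
}}

```text
clock: 6.95
tool_pos: [0.5174, 0.2166, 0.0905]
eef_rot: [0.066, 0.998, -0.005, -0.001]
force: [-0.1, 0.5, -2.0]
width: 0.0589
```

Run:
```python
from h import *
c,s=np.cos(.129),np.sin(.129)
t=-135; need((651.2+t*c,199.7-t*s,88),-.129)
i2,_=optics.get_image("scene")
cv2.imwrite("pics/e.png",cv2.resize(i2[310:460,260:460,::-1],(800,600)))
```

```text
t 6.95 pos [517.4 216.6  90.5] head -0.1315 tilt [-0.0024 -0.0108] q [-0.71  0.73  0.3   1.9  -0.36  0.57  1.27] F [-0.1  0.5 -2. ] w 58.9
shift tool [0.1 0.5 2.5] turn -0.003
```

View pics/e.png

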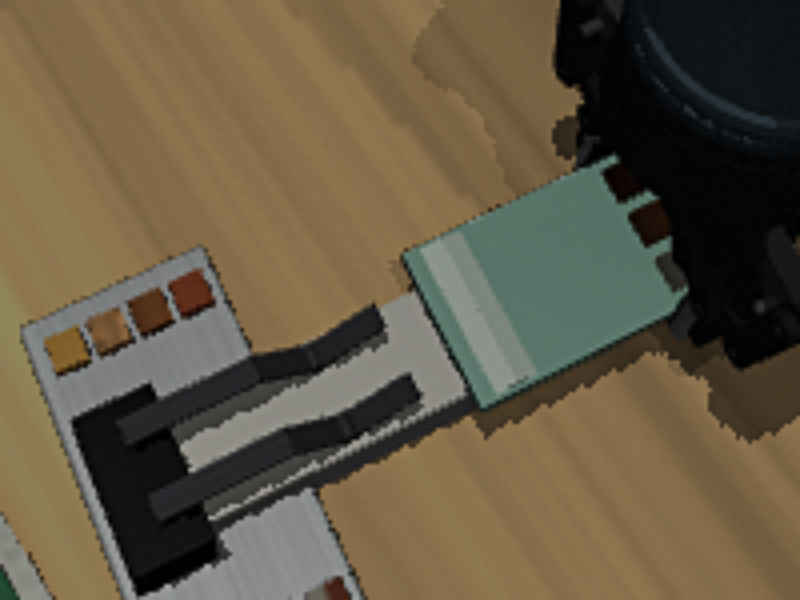

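The glass sits straight on the platform axis, with its nose at (440,330) just before the clip lips at (380,320) and (415,385). I lower it another 2 mm and slide it forward.

Emit:
{"api": "arm_command", "payload": {
  "steps": [
    [[0,0,3,0],[-8,0,0,0],[-10,0,0,0],[-10,0,0,0]]
  ]
}}

```text
clock: 7.5
tool_pos: [0.5473, 0.2132, 0.0884]
eef_rot: [0.065, 0.998, -0.005, -0.0]
force: [-0.2, 0.5, -2.1]
width: 0.0584
```

Run:
```python
from h import *
c,s=np.cos(.129),np.sin(.129)
t=-51; need((651.2+t*c,199.7-t*s,88),-.129)
```

```text
t 7.5 pos [547.3 213.2  88.4] head -0.1309 tilt [-0.0007 -0.0098] q [-0.67  0.76  0.3   1.83 -0.35  0.61  1.28] F [-0.2  0.5 -2.1] w 58.4
shift tool [-53.7   0.1   0.4] turn -0.002
```

Emit:
{"api": "arm_command", "payload": {
  "steps": [
    [[-8,0,0,0],[-8,0,0,0],[-8,0,0,0]]
  ]
}}

```text
clock: 7.88
tool_pos: [0.567, 0.2104, 0.0866]
eef_rot: [0.065, 0.998, -0.006, -0.007]
force: [-7.6, 0.3, 4.8]
width: 0.0586
```

Run:
```python
from h import *
c,s=np.cos(.129),np.sin(.129)
t=-51; need((651.2+t*c,199.7-t*s,88),-.129)
i2,_=optics.get_image("scene")
cv2.imwrite("pics/f.png",cv2.resize(i2[310:460,260:460,::-1],(800,600)))
```

```text
t 7.88 pos [567.  210.4  86.6] head -0.1297 tilt [-0.0148 -0.0105] q [-0.65  0.79  0.3   1.77 -0.35  0.65  1.3 ] F [-7.6  0.3  4.8] w 58.6
shift tool [-33.8   0.3  -1.9] turn -0.001
```

View pics/f.png

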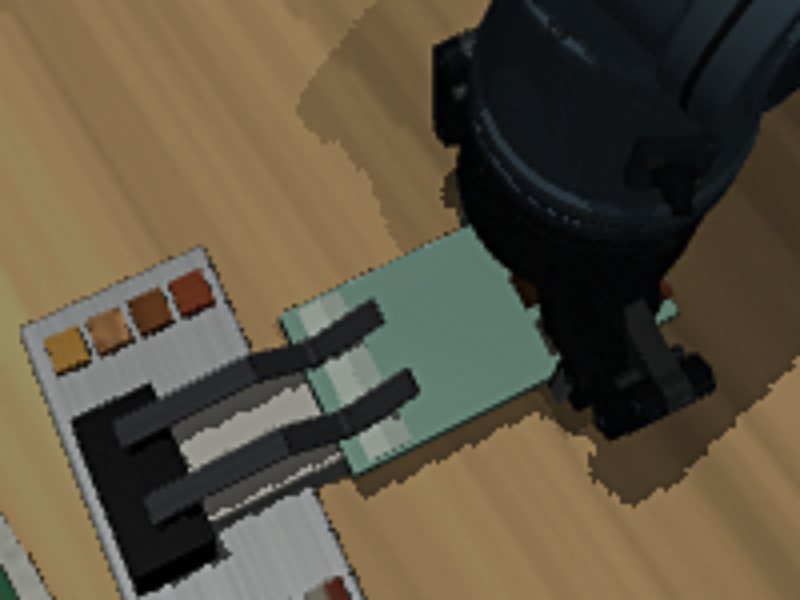

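The nose is under both clips, at about (320,390), the glass is still straight, and the push force is about 8 N. I continue over the ridge.

Emit:
{"api": "arm_command", "payload": {
  "steps": [
    [[-10,0,-1,0],[-10,0,-1,0],[-10,0,-0.5,0]]
  ]
}}

```text
clock: 8.3
tool_pos: [0.5926, 0.2076, 0.0873]
eef_rot: [0.064, 0.998, -0.006, -0.014]
force: [-7.2, 0.4, 2.2]
width: 0.0589
```

Run:
```python
from h import *
c,s=np.cos(.129),np.sin(.129)
t=-51; need((651.2+t*c,199.7-t*s,88),-.129)
i2,_=optics.get_image("scene")
cv2.imwrite("pics/g.png",cv2.resize(i2[310:460,260:460,::-1],(800,600)))
```

```text
t 8.3 pos [592.6 207.6  87.3] head -0.1276 tilt [-0.0288 -0.0103] q [-0.62  0.82  0.3   1.7  -0.35  0.71  1.31] F [-7.2  0.4  2.2] w 58.9
shift tool [-8.1 -0.3 -1. ] turn 0.001
```

View pics/g.png

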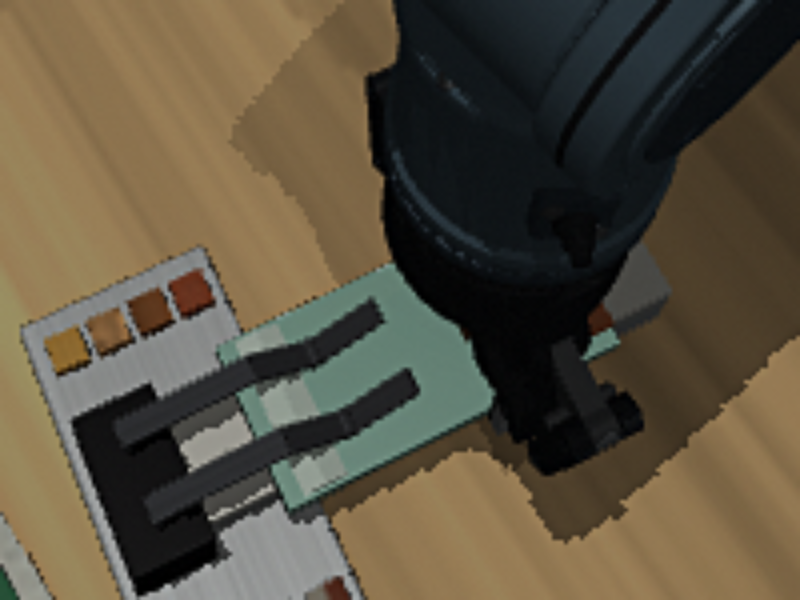

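The ridge has passed under the clip bends at (310,350) and (350,415). I push about 9 mm more for margin.

Emit:
{"api": "arm_command", "payload": {
  "steps": [
    [[-8,0,-0.5,0],[-4,0,0,0]]
  ]
}}

```text
clock: 8.6
tool_pos: [0.6038, 0.2064, 0.0871]
eef_rot: [0.063, 0.998, -0.006, -0.016]
force: [-6.5, 0.3, 2.2]
width: 0.0588
```

Run:
```python
from h import *
c,s=np.cos(.129),np.sin(.129)
t=-51; need((651.2+t*c,199.7-t*s,88),-.129)
i2,_=optics.get_image("scene")
cv2.imwrite("pics/i.png",cv2.resize(i2[310:460,260:460,::-1],(800,600)))
```

```text
t 8.6 pos [603.8 206.4  87.1] head -0.127 tilt [-0.0331 -0.01  ] q [-0.61  0.83  0.31  1.67 -0.35  0.73  1.32] F [-6.5  0.3  2.2] w 58.8
shift tool [ 3.1 -0.5 -0.8] turn 0.002
```

View pics/i.png

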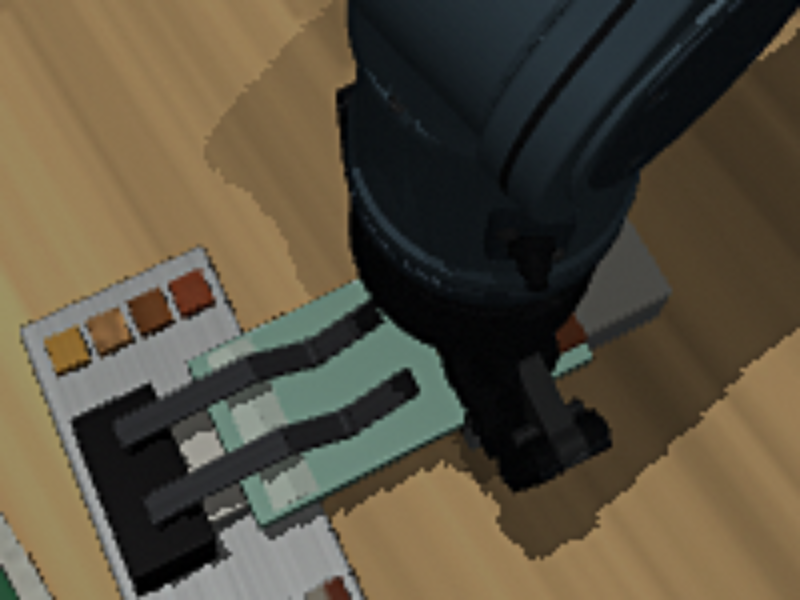

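The ridge is well past the bends, with nose corners at (190,360) and (263,523). I'll check the nose position, then release.

Run:
```python
from h import *
c,s=np.cos(.129),np.sin(.129)
for q in [(190,360),(263,523)]:
    p=ray("scene",(260+q[0]/4,310+q[1]/4),.038)[:2]*1000-[651.2,199.7];print(p@[c,-s],p@[s,c])
```

```text
38.351225406190224 -28.33483792611559
37.83085477436106 30.527747588307097
```

Emit:
{"api": "arm_command", "payload": {
  "steps": [
    [[0,0,0,0],[0,0,0,0],[0,0,0,0],[0,0,0,0]]
  ],
  "fingers": 0
}}

```text
clock: 9.15
tool_pos: [0.6064, 0.206, 0.0882]
eef_rot: [0.064, 0.998, -0.006, -0.014]
force: [0.9, 0.0, 0.0]
width: 0.0852
```

Run:
```python
from h import *
need((603,206,200),-.129)
i2,_=optics.get_image("scene")
cv2.imwrite("pics/j.png",cv2.resize(i2[310:460,260:460,::-1],(800,600)))
```

```text
t 9.15 pos [606.4 206.   88.2] head -0.1277 tilt [-0.0278 -0.0096] q [-0.61  0.83  0.31  1.66 -0.35  0.73  1.32] F [0.9 0.  0. ] w 85.2
shift tool [   6.3   -1.9 -111.7] turn 0.001
```

View pics/j.png

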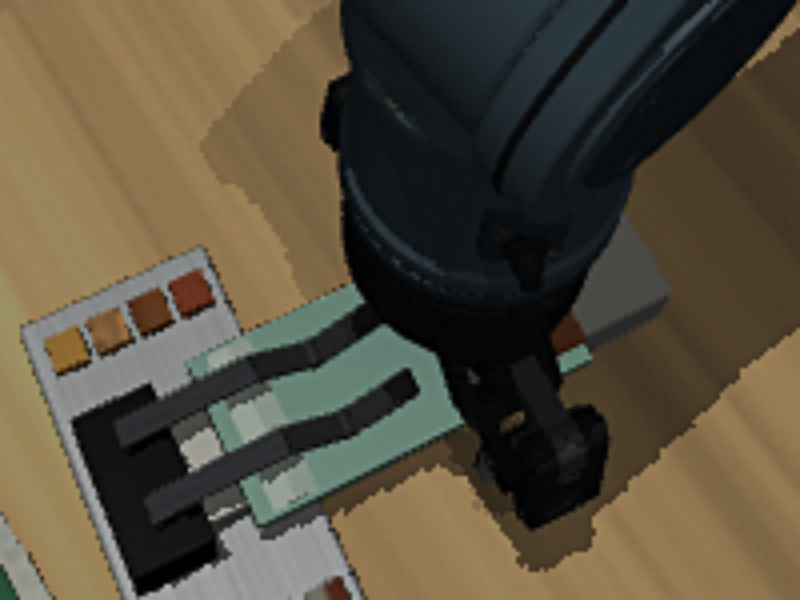

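Released, and the glass did not move. The nose is at stage x ≈ 38 mm, inside the 27-55 mm range. I back off straight up.

Emit:
{"api": "arm_command", "payload": {
  "steps": [
    [[0,-1,-20,0],[0,0,-30,0],[2,0,-45,0],[30,0,-45,0],[45,0,-30,0]]
  ]
}}

```text
clock: 9.82
tool_pos: [0.5356, 0.2149, 0.2686]
eef_rot: [0.066, 0.998, -0.006, -0.012]
force: [0.4, 0.7, -0.2]
width: 0.0856
```

Emit:
{"api": "arm_command", "payload": {
  "steps": [
    [[50,0,-10,0],[40,-30,0,0],[0,-50,0,0],[0,-50,0,0],[0,-40,0,0]]
  ]
}}

```text
clock: 10.45
tool_pos: [0.4213, 0.0584, 0.2911]
eef_rot: [0.061, 0.998, 0.001, -0.007]
force: [0.7, 0.6, 0.3]
width: 0.0853
```

Emit:
{"api": "arm_command", "payload": {
  "steps": [
    [[0,-50,0,0],[0,-50,0,0],[0,-40,0,0],[0,0,0,0]]
  ]
}}

```text
clock: 10.95
tool_pos: [0.403, -0.0885, 0.2958]
eef_rot: [0.065, 0.998, 0.003, -0.002]
force: [-0.1, 1.1, 0.3]
width: 0.0854
```

Run:
```python
from h import *
need((603,206,200),-.129)
im,d=optics.get_image("top");i2,ds=optics.get_image("scene")
cv2.imwrite("pics/k.png",np.hstack([cv2.resize(im[120:270,140:290,::-1],(400,400)),cv2.resize(i2[310:460,260:410,::-1],(400,400))]))
a=im.astype(int);m=((a[:,:,1]-a[:,:,0])>6)&(a[:,:,1]>100)
k=np.zeros(m.shape,np.uint8);k[120:250,180:245]=m[120:250,180:245]
cs,_=cv2.findContours(k,cv2.RETR_EXTERNAL,cv2.CHAIN_APPROX_NONE)
P=np.vstack([c[:,0] for c in cs if cv2.contourArea(c)>15])
W=np.array([ray("top",p,.038)[:2]*1000 for p in P],np.float32)
rc=cv2.minAreaRect(W);print(rc)
c,s=np.cos(.129),np.sin(.129);p=np.array(rc[0])-[651.2,199.7];print("centre stage",p@[c,-s],p@[s,c])
# clip & glass heights by depth (top)
cal=optics.get_calibration("top");K=cal["intrinsics"];T=cal["world_to_cam"]
def h(n,x,y,z):
    p=np.array([651.2+x*c+y*s,199.7-x*s+y*c,z])/1000
    u=proj("top",p);dd=d[int(round(u[1])),int(round(u[0]))]
    q=T[:3,:3].T@(np.array([(u[0]-K[0,2])/K[0,0],(u[1]-K[1,2])/K[1,1],1])*dd-T[:3,3]);print(n,np.round(q*1000,1))
for x in(-75,-50,-30,-10,5): h(f"glass x{x}",x,0,38)
for y in(22,-22): h(f"glass y{y}",-15,y,38); h(f"glass y{y}",-35,y,38)
for y in(13,-13):
    for x in(-26,-15,0): h(f"clip {y} {x}",x,y,42)
```

```text
t 10.95 pos [403.  -88.5 295.8] head -0.1301 tilt [-0.0045  0.0067] q [-0.45  0.15  0.63  2.16 -0.12  0.87  1.69] F [-0.1  1.1  0.3] w 85.4
shift tool [-160.6  317.4   96.9] turn -0.001
((628.24951171875, 202.40365600585938), (59.933319091796875, 130.6666259765625), 83.00685119628906)
centre stage -23.10759852098947 -0.2712171428587479
glass x-75 [576.4 208.4  43.2]
glass x-50 [601.2 205.4  42.4]
glass x-30 [621.5 203.7  37.3]
glass x-10 [641.6 201.4  35.4]
glass x5 [656.8 199.8  33.6]
glass y22 [639.  223.3  38.9]
glass y22 [619.3 225.9  38.6]
glass y-22 [633.5 179.8  38.3]
glass y-22 [613.7 182.5  37.3]
clip 13 -26 [627.6 216.8  37.3]
clip 13 -15 [636.6 212.4  53.5]
clip 13 0 [652.4 212.   45.2]
clip -13 -26 [624.3 191.   36.8]
clip -13 -15 [634.  187.8  47.9]
clip -13 0 [649.6 186.9  41.3]
```

View pics/k.png

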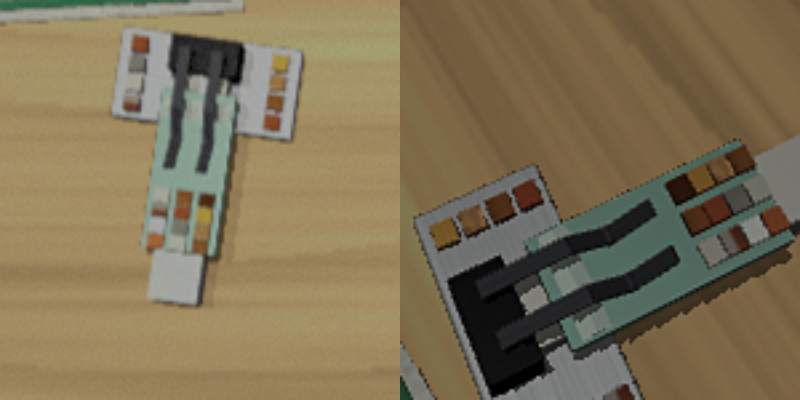

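The glass lies flat and straight with its centre at stage x = -23 mm and y = -0.3 mm. Both clips rest on the flat glass between the ridge and the chips, and the arm is clear. I hand it in.

```bash
python3 -c "
from cell import r
print(r.close_job())"
```

```text
the job is handed in; nothing more can be done
None
```

I took the long green glass sample off its wooden rest, slid it bare end first under both clips until they passed over the ridge, let go and handed the job in at about 11 s.

**Position:** In the last pictures the sample's centre is at stage x ≈ -23 mm and y ≈ 0, inside the -38 to -10 mm range. It is about 0.4° off the platform's direction. The nose, measured separately just before release, was at 38 mm, inside the 27 to 55 mm range.

**Clips:** Both appear to rest on the bare glass between the ridge and the chips. I judged this from the pictures and the sample's position, because I had no reading of the clip angles.

**Forces:** The largest push I read was about 8 N, though I only read the force between moves. The arm was well clear of the stage when I handed in.

**Checks that disagreed:**
- **Glass height:** Readings at the glass edges and behind the clips were 37–39 mm, against 38 mm expected. Along the centre line between the clips they fell to 34–35 mm. I put that down to depth errors beside the dark clips.
- **Clip height:** The two clips also read 4–6 mm apart in height. I took that as the same depth error and did not check it further.
- **Gripper tilt:** The gripper tipped by about 0.05 rad during the slide. The sample did not visibly move when I let go.

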